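Count three washers out of the sorting pan

TASK

In the black sorting pan three thick steel washers lie mixed with two rivets. With the fingertips push the three washers, one at a time, along the pan floor and out through its narrow gate so that each drops into the tilted-forward bin below, the next one following only when the last lies in the bin. Do not pick anything up, keep both rivets in the pan, and leave the other things on the bench where they are.

Things in the scene. Friction and masses are not known exactly. Their poses are not given: they have to be found in the camera images.
- washer1: thick steel washer lying flat in the pan: flat ring 30 mm across, 13 mm hole, 8 mm thick, about 34 g, slides freely when pushed. Origin: middle of its underside, z along its axis. All three washers are alike.
- washer2: thick steel washer lying flat in the pan: flat ring 30 mm across, 13 mm hole, 8 mm thick, about 34 g, slides freely when pushed. Origin: middle of its underside, z along its axis. All three washers are alike.
- washer3: thick steel washer lying flat in the pan: flat ring 30 mm across, 13 mm hole, 8 mm thick, about 34 g, slides freely when pushed. Origin: middle of its underside, z along its axis. All three washers are alike.
- rivet1: flat-headed solid aluminium rivet standing on its head in the pan, shank up: head 22 mm across and 7 mm thick, shank 11 mm thick, 24 mm tall in all. Origin: middle of the head's lower face. It must stay in the pan.
- rivet2: flat-headed solid aluminium rivet standing on its head in the pan, shank up: head 22 mm across and 7 mm thick, shank 11 mm thick, 24 mm tall in all. Origin: middle of the head's lower face. It must stay in the pan.
- pan: black steel sorting pan, fixed on legs. Origin on the upper face of its flat floor, 72 mm above the bench; x along the middle line towards the gate. Inside: a rectangle from x = -100 to 30 mm, y = -150 to 150 mm, then both sides narrow straight to y = -24 and 24 mm at x = 120 mm. Walls 3 mm thick, 20 mm high, all round but the gate. The five parts lie in an arc about 135 mm from x = 95 mm, about 50 mm apart.
- gate (a point): middle of the gate, at floor height, on the very edge of the pan floor; x points out of the pan. The gate is 48 mm wide (one washer passes at a time), with parallel cheeks reaching 8 mm back into the pan. The floor ends here: a washer whose middle passes the edge drops into the bin below.
- bin_in (a point): middle of the inner floor of the olive steel bin swung forward under the gate; the row's other bins are shut. Bin 85 mm deep, 106 mm wide, walls 3 mm, front 55 mm, back 65 mm high. It leans about 32 degrees to the pan, its front lip below the pan floor; its back rim is 110 mm above the bench, 45 mm past the gate. x runs from its front to its back wall, z up from its floor. Its stiff pivots stay put.
- funnel: chipped white enamel funnel standing mouth down on the bench, 104 mm across, 110 mm tall; origin at the middle of its foot. Bystander.
- magnifier: brass magnifier on a short stand, foot 68 mm across, lens upright, 140 mm tall; origin at the middle of its foot. Bystander.
- awl: scratch awl with wooden handle lying on the bench, 187 mm long, 29 mm thick; origin on the bench under the joint of handle and blade, x towards the point. Bystander.
- bucking_bar: steel bucking bar, 110 x 45 mm, 30 mm high; origin at its underside. Bystander.
- jar: glass jar with a steel cap, 64 mm across, 85 mm tall; origin at the middle of its foot. Bystander.

How it is judged:
By the outcome, as a careful person would: the job done as asked, in the order asked, and still so for the second after the job is handed in, with the robot touching nothing.
It also fails if it takes over 64 s, if anything falls off the work surface, if the arm or the gripper's body presses on something with over 40 N, if the wrist force passes 120 N, or if a joint passes its speed limit or range.

ROBOT

A 6-joint arm with a two-finger parallel gripper is mounted at the origin on the work surface. World frame = base frame: x ahead of the robot, y to its left, z up, the work surface at z = 0. Lengths are in m, angles in rad, forces in N, time in s.
With the tool pointing down it reaches from about 0.325 to 0.775 m from the base axis. Payload 5.5 kg.
Tool frame: the origin (TCP) lies at the very end of the fingers, on their centre line; the grasp point (between the pads) lies 19 mm behind it (arm.grip_point_offset is the distance from the TCP to the grasp point, in m); z points along the fingers, y is the direction in which the jaws open and shut (so a half turn about z gives the same grasp; the last joint's range is limited). The gripper opens to 88 mm and grips with 3 to 60 N. Pads are 20 mm wide; open, the fingers measure 115 mm over their backs; the gripper's body (75 mm by 178 mm) begins 61 mm behind the grasp point.
Start: joints at [1.136, 0.091, 1.231, -0, 1.82, -0.057], TCP at [0.221, 0.558, 0.223] pointing down, gripper open.
Joint ranges: [-2.87, 2.87], [-0.86, 2.18], [0.17, 2.46], [-1.51, 4.65], [0.06, 2.69], [-2.65, 2.65]. Speed limits (rad/s): [2.57, 2.57, 3.01, 3.14, 3.14, 3.14].

INTERFACE

Orientations are given as a rotation vector (axis times angle).
In Python, from cell import arm, imaging, order gives the robot as it stands.
- The arm moves only by the tool jog_arm, never from a script. Its argument "plan" is a list of rows, each a list of 6 numbers: the shift along the tool's x, y, z in mm, then the turn, a rotation vector about the tool's x, y, z in degrees. A call has 1 to 10 rows; each row is the pose to reach, as a shift and turn from the pose commanded when the call began, along the tool's axes at that moment; what a row does not reach only later rows make up. A row lasts 1/8 s, in which the tool goes at most 62.5 mm and 10.7 degrees, less where a joint would pass 70% of its speed; a pose out of reach is approached as far as the arm can. A call with a gripper value outside its range is refused whole. "fingers" is the finger opening in mm, from 0 to 87.8, set as the call begins (left out, the last holds). The fingers move at their own pace and stop on an object; the grip force is fixed at half the most. Time passes only in rows, so rows that repeat a pose let the fingers close. It gives the time, the measured TCP pose, the force and the opening at its end, in the units of the state.
- arm.read_state(): the state, without advancing time (a new reading comes with each control period).
- imaging.get_image(name): name is "scene" or "top"; returns the picture (480x640x3 uint8, red, green, blue); there is no depth.
- imaging.get_calibration(name): a dict with "intrinsics" (3x3 intrinsics, pixels), "k1" (the pictures are not rectified: a ray, as slopes to the right and down, at radius r is drawn at 1 + k1 r^2 times it, then the intrinsics apply), "world_from_camera" (4x4, takes a point from camera to world coordinates). Camera axes: x right, y down, z forward; pixel columns grow to the right and rows downward; lengths in m; the calibration is good to about 2 mm. A picture is of the moment at which its call begins. get_calibration takes no time and is no camera call.
- order.close_job(): hands the job in, once; it reports no verdict.
The state is a dict: "time": time; "q": joint angles; "qvel": joint speeds; "joint_efforts": joint torques, N m; "ee_pos": TCP position; "tcp_rot": TCP orientation; "contact_force": force on the tool from outside, world axes, zero at the start; "wrist_torque": the same for the moment, N m; "opening": finger opening in m.
Only numpy, scipy, OpenCV 4.12 (cv2) and the standard library are available. Lean on these libraries where they do the work, as an engineer would, in place of code of your own. Each camera call takes 0.05 s, during which the arm holds its last target.

## Working session

There is one attempt and no reset: what is moved stays moved. The work goes in short steps, Python scripts to look and compute and a tool call to move; the robot and the scene stay as the last step left them, time stands still between calls to the robot, and variables do not carry over. Pictures are saved under pics/ and viewed, and the job is handed in when it is done.

Besides the shell and the picture viewer there is one more tool, called after "Call:" as name(argument=value, ...), one argument or row to a line, values as JSON. jog_arm: Moves the arm, as the interface text tells. Its arguments: {"type":"object","properties":{"plan":{"type":"array","items":{"type":"array","items":{"type":"number"}}},"fingers":{"type":"number"}},"required":["plan"]}

```bash
ls; mkdir -p pics; python3 - <<'E'
from cell import arm, imaging, order
import cv2
for n in("scene","top"):
    cv2.imwrite(f"pics/{n}0.png",imaging.get_image(n)[:,:,::-1]); c=imaging.get_calibration(n);print(n,c)
print(arm.read_state())
E
```

```text
pics
scene {'intrinsics': array([[518.4762892 ,   0.        , 322.69989156],
       [  0.        , 518.4762892 , 239.64990931],
       [  0.        ,   0.        ,   1.        ]]), 'k1': -0.11875508662175786, 'world_from_camera': array([[ 8.28552228e-01,  2.97920926e-01, -4.74072070e-01,
         1.12384827e+00],
       [ 5.59911693e-01, -4.41341167e-01,  7.01225263e-01,
        -8.35672335e-01],
       [-3.17840753e-04, -8.46440250e-01, -5.32483617e-01,
         7.22599096e-01],
       [ 0.00000000e+00,  0.00000000e+00,  0.00000000e+00,
         1.00000000e+00]])}
top {'intrinsics': array([[496.19630829,   0.        , 319.8529992 ],
       [  0.        , 496.19630829, 238.35694209],
       [  0.        ,   0.        ,   1.        ]]), 'k1': 0.03584313873454669, 'world_from_camera': array([[-0.00852636, -0.97736944,  0.21136765,  0.34829734],
       [-0.99995074,  0.00725946, -0.00676905, -0.00292388],
       [ 0.00508145, -0.21141496, -0.97738319,  1.10718119],
       [ 0.        ,  0.        ,  0.        ,  1.        ]])}
{'time': 0.1, 'q': array([ 1.13630913e+00,  9.17773549e-02,  1.23175135e+00,  2.61072093e-05,
        1.81980793e+00, -5.67209508e-02]), 'qvel': array([-1.10989518e-03, -2.49452246e-03, -3.03982759e-03, -1.65643482e-04,
       -7.98166754e-06, -6.03179016e-05]), 'joint_efforts': array([ 2.32516089e-03, -4.47853267e+01, -4.07574534e+01,  6.99518435e-02,
        2.83816882e-02, -1.43475345e-04]), 'ee_pos': array([0.22120003, 0.5574508 , 0.22163165]), 'tcp_rot': array([-5.89777390e-01, -3.08527822e+00,  2.64717710e-03]), 'contact_force': array([-0.26634067, -0.23296215,  0.19361472]), 'wrist_torque': array([ 0.02975279, -0.08325683,  0.02668492]), 'opening': 0.08779782351603534}
```

View pics/scene0.png

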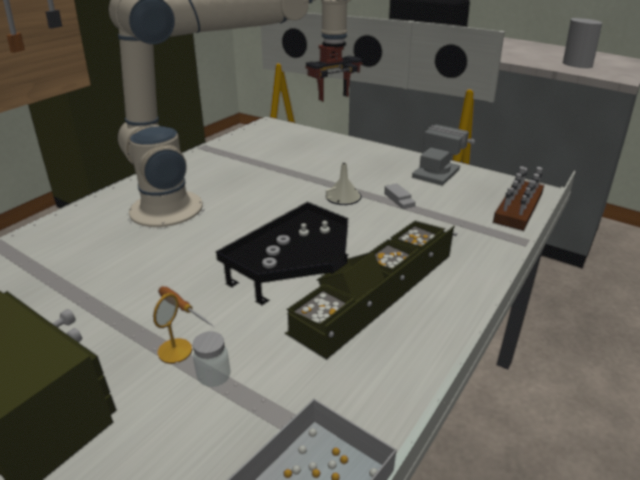

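View pics/top0.png

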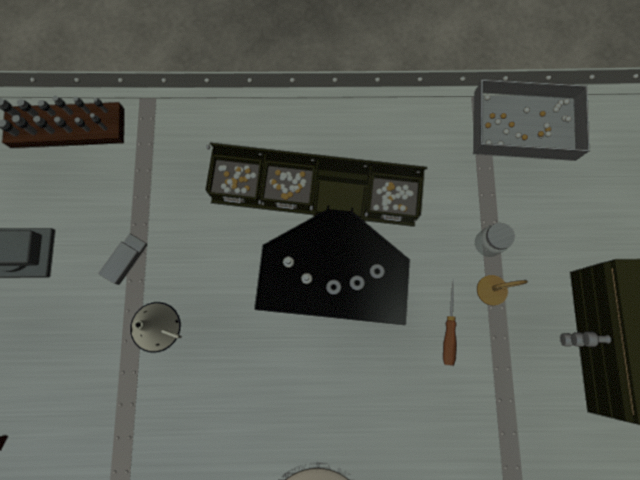

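The top view shows the pan at (335,265) with its gate near (342,212). The rivets are at about (288,262) and (307,279), and the washers at about (333,287), (357,283) and (377,271). I'll enlarge that area.

```bash
python3 - <<'E'
import cv2,numpy as np
a=cv2.imread("pics/top0.png")[190:335,240:425]
a=cv2.resize(a,None,fx=4.3,fy=4.1,interpolation=cv2.INTER_CUBIC)
a=(255*(a/255.)**0.45).astype(np.uint8)
cv2.imwrite("pics/crop0.png",a);print(a.shape)
a=cv2.imread("pics/scene0.png")[180:360,200:470]
a=cv2.resize(a,None,fx=2.9,fy=2.9,interpolation=cv2.INTER_CUBIC)
a=(255*(a/255.)**0.45).astype(np.uint8)
cv2.imwrite("pics/crop1.png",a)
E
```

```text
(594, 796, 3)
```

View pics/crop0.png

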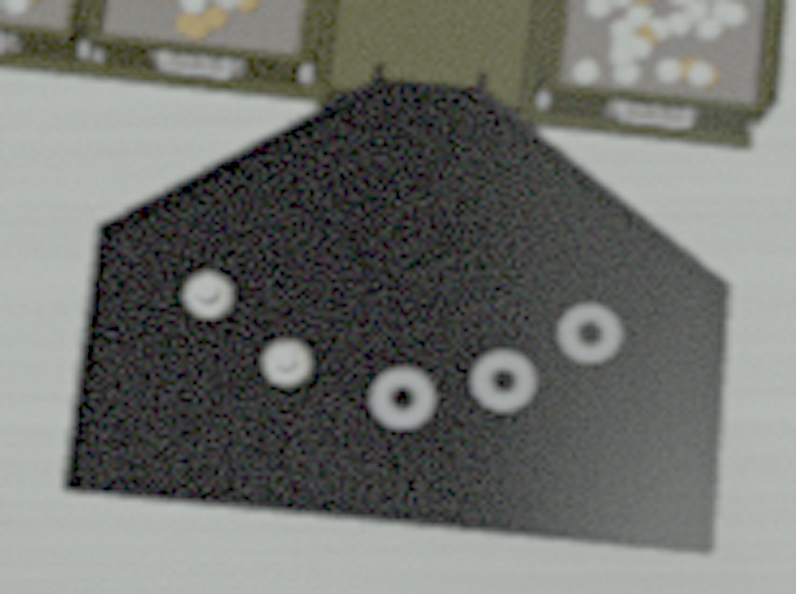

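View pics/crop1.png

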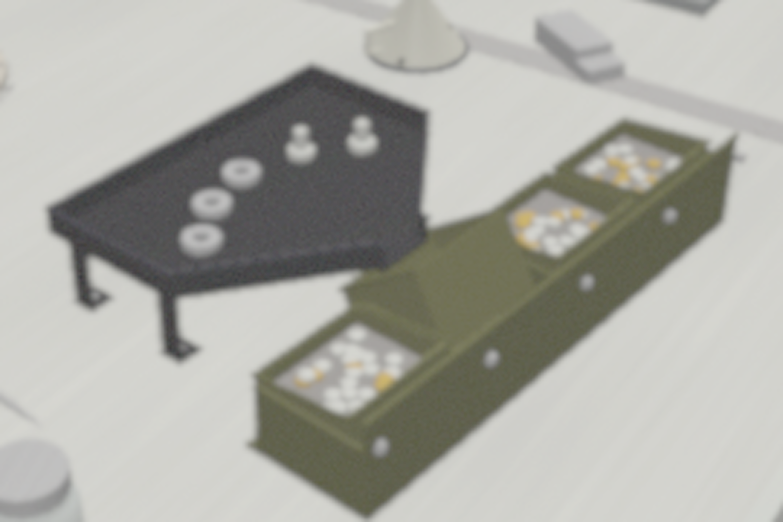

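```bash
cat > h.py <<'E'
import numpy as np,cv2
from scipy.optimize import least_squares
from scipy.spatial.transform import Rotation as R
from cell import arm, imaging, order
C={n:imaging.get_calibration(n) for n in("scene","top")}
def ray(n,uv):
    c=C[n];K=c["intrinsics"];uv=np.atleast_2d(np.array(uv,float))
    p=cv2.undistortPoints(uv[:,None],K,np.array([c["k1"],0,0,0,0.]))[:,0]
    T=c["world_from_camera"];d=np.c_[p,np.ones(len(p))]@T[:3,:3].T
    return T[:3,3],d
def atz(n,uv,z):
    o,d=ray(n,uv);return (o+d*((z-o[2])/d[:,2])[:,None])
def proj(n,P):
    c=C[n];T=np.linalg.inv(c["world_from_camera"])
    return cv2.projectPoints(np.atleast_2d(P).astype(float),cv2.Rodrigues(T[:3,:3])[0],T[:3,3],c["intrinsics"],np.array([c["k1"],0,0,0,0.]))[0][:,0]
def crop(n,name,x0,y0,x1,y1,f,g=0.45):
    im=imaging.get_image(n)[:,:,::-1]
    a=cv2.resize(im[y0:y1,x0:x1],None,fx=f,fy=f,interpolation=cv2.INTER_CUBIC)
    cv2.imwrite("pics/"+name,(255*(a/255.)**g).astype(np.uint8))
E
python3 - <<'E'
from h import *
f=np.array([796/185,594/145])
def t(l): return (np.array(l)+.5)/f-.5+[240,190]
s=lambda l:(np.array(l)+.5)/2.9-.5+[200,180]
cor=atz("top",t([(102,228),(67,488),(712,551),(729,285)]),.092)
m=np.array([[31,153],[-103,153],[-103,-153],[31,-153]])/1e3
def res(p):
    c,s_=np.cos(p[2]),np.sin(p[2]);return ((m@np.array([[c,s_],[-s_,c]])+p[:2])-cor[:,:2]).ravel()
r=least_squares(res,[.5,0,0]);print(r.x,r.fun*1e3)
def loc(P): 
    p=r.x;c,s_=np.cos(p[2]),np.sin(p[2]);return (P[:,:2]-p[:2])@np.array([[c,-s_],[s_,c]])
w=atz("top",t([(402,398),(503,381),(590,333)]),.080);rv=atz("top",t([(208,296),(287,364)]),.079)
ws=atz("scene",s([(241,171),(211,203),(202,238)]),.080)
for P in(w,ws,rv):print(np.round(P,4).tolist(),np.round(loc(P)*1e3,1).tolist())
g=atz("top",t([(380,82),(483,86)]),.092);print(loc(g)*1e3)
L=loc(w);print(np.hypot(*(L-[.095,0]).T),np.hypot(*(loc(rv)-[.095,0]).T))
E
```

```text
[ 0.5079835  -0.03994248 -0.1069477 ] [ 1.18694354  0.85167036 -0.93393561  0.81296597 -0.47023797 -0.83190972
  0.21723004 -0.83272661]
[[0.4675, -0.0365, 0.08], [0.4758, -0.0854, 0.08], [0.5, -0.1282, 0.08]] [[-40.6, -0.9], [-27.2, -48.7], [1.5, -88.6]]
[[0.4719, -0.038, 0.08], [0.4814, -0.0883, 0.08], [0.5059, -0.1297, 0.08]] [[-36.1, -1.9], [-21.3, -50.9], [7.5, -89.4]]
[[0.5207, 0.0573, 0.079], [0.4854, 0.0189, 0.079]] [[2.2, 98.0], [-28.8, 56.1]]
[[119.99472714  25.28330685]
 [122.90834353 -25.39785099]]
[0.13561986 0.13151242 0.12885002] [0.13495412 0.13587198]
```

```bash
cat >> h.py <<'E'
P0=np.array([.508,-.040]);YAW=-.107
def p2w(x,y):
    c,s=np.cos(YAW),np.sin(YAW);return P0+np.array([c*x-s*y,s*x+c*y])/1e3
def w2p(P):
    c,s=np.cos(YAW),np.sin(YAW);d=(np.array(P)[:2]-P0)*1e3;return np.array([c*d[0]+s*d[1],-s*d[0]+c*d[1]])
def cur():
    s=arm.read_state();M=R.from_rotvec(s["tcp_rot"]);h=M.as_matrix()[:,0];return s,M,(np.degrees(np.arctan2(-h[1],-h[0])-YAW)+180)%360-180
def rows(targets):
    """targets: (panx,pany mm, z mm world, heading deg in pan) -> rows"""
    s,M,hd=cur();print("t",s["time"],"pan",w2p(s["ee_pos"]).round(1),"z",s["ee_pos"][2].round(4),"head",round(hd,1),"F",s["contact_force"].round(1),"op",s["opening"])
    for (x,y,z,h) in targets:
        W=np.r_[p2w(x,y),z/1e3];sh=M.inv().apply(W-s["ee_pos"])*1e3
        a=YAW+np.radians(h);X=np.array([-np.cos(a),-np.sin(a),0]);Z=np.array([0,0,-1.]);Y=np.cross(Z,X)
        rv=np.degrees((M.inv()*R.from_matrix(np.c_[X,Y,Z])).as_rotvec())
        print("[%s]"%",".join("%.1f"%v for v in np.r_[sh,rv]))
E
python3 - <<'E'
from h import *
rows([(-82,-1,130,0),(-82,-1,75,0)])
E
```

```text
t 0.1 pan [-349.   563.4] z 0.2216 head -15.5 F [-0.3 -0.2  0.2] op 0.08779782351603534
[-408.2,-472.3,92.4,-0.1,-0.0,-15.5]
[-408.2,-472.2,147.4,-0.1,-0.0,-15.5]
```

Call:
jog_arm(
  plan=[
    [-60,-70,0,0,0,-2],
    [-120,-140,0,0,0,-5],
    [-160,-185,0,0,0,-8],
    [-200,-230,0,0,0,-10],
    [-240,-277,0,0,0,-12],
    [-280,-324,0,0,0,-15.5],
    [-320,-370,10,0,0,-15.5],
    [-360,-416,30,0,0,-15.5],
    [-395,-457,50,0,0,-15.5],
    [-408,-472,70,0,0,-15.5],
  ],
  fingers=12,
)

```text
time: 1.35
ee_pos: [0.4238, -0.0243, 0.1578]
tcp_rot: [0.169, 3.135, -0.0]
contact_force: [1.5, 1.0, 0.2]
opening: 0.012
```

```bash
python3 - <<'E'
from h import *
rows([(-82,-1,130,0),(-82,-1,75,0)])
crop("top","a1.png",240,190,425,335,4.2)
E
```

```text
t 1.35 pan [-85.4   6.7] z 0.1578 head -0.1 F [1.5 1.  0.2] op 0.012031692714813937
[-3.4,-7.7,27.8,0.0,0.1,-0.1]
[-3.2,-7.7,82.8,0.0,0.1,-0.1]
```

View pics/a1.png

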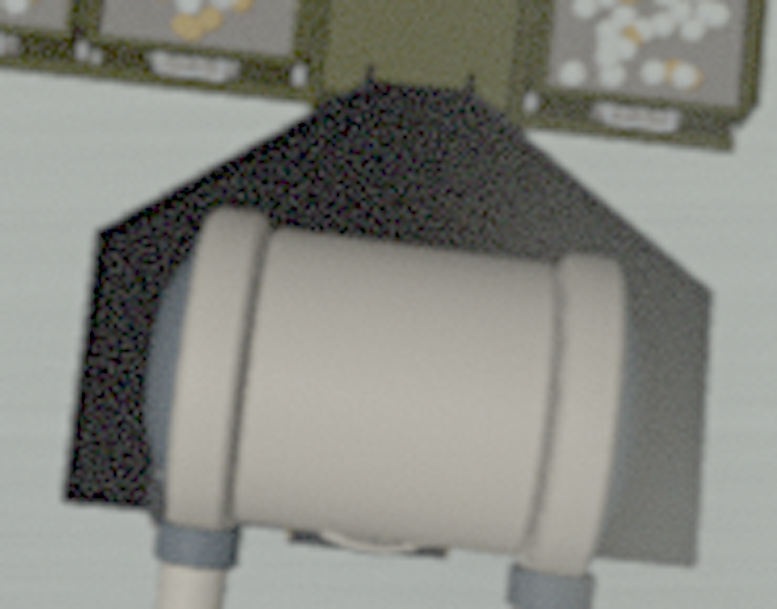

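Call:
jog_arm(
  plan=[
    [0,0,15,0,0,0],
    [0,0,30,0,0,0],
    [0,0,30,0,0,0],
    [0,0,30,0,0,0],
  ],
)

```text
time: 1.9
ee_pos: [0.4233, -0.0211, 0.1284]
tcp_rot: [0.165, 3.136, -0.0]
contact_force: [0.8, 0.5, 0.4]
opening: 0.0118
```

```bash
python3 - <<'E'
from h import *
rows([(-82,-1,100,0),(-82,-1,75,0)])
crop("scene","a2.png",210,180,400,320,4.2)
E
```

```text
t 1.9 pan [-86.2   9.7] z 0.1284 head 0.1 F [0.8 0.5 0.4] op 0.011765637401287946
[-4.1,-10.7,28.4,0.0,0.1,0.1]
[-4.1,-10.7,53.4,0.0,0.1,0.1]
```

View pics/a2.png

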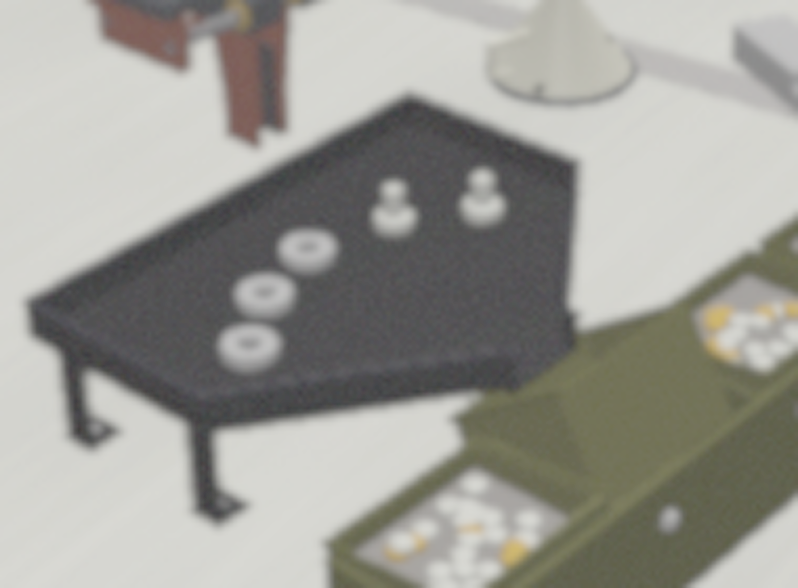

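Call:
jog_arm(
  plan=[
    [-4,-11,20,0,0,0],
    [-4,-11,35,0,0,0],
    [-4,-11,46,0,0,0],
    [-4,-11,53,0,0,0],
    [-4,-11,53,0,0,0],
  ],
)

```text
time: 2.58
ee_pos: [0.4258, -0.0332, 0.0744]
tcp_rot: [-0.168, -3.136, -0.0]
contact_force: [-1.0, 0.6, 0.8]
opening: 0.0117
```

```bash
python3 - <<'E'
from h import *
rows([(-82,-1,75,0),(104,0,75,0)])
s=cur()[0]; 
for x,y in((9,-6),(9,-19.5),(9,19.5)):
    q=w2p(s["ee_pos"])+[x+1,y];print((proj("scene",np.r_[p2w(*q),s["ee_pos"][2]])-[210,180])*4.2)
crop("scene","a3.png",210,180,400,320,4.2)
E
```

```text
t 2.575 pan [-82.5  -2. ] z 0.0744 head -0.0 F [-1.   0.6  0.8] op 0.01170649088876754
[-0.5,1.0,-0.6,0.0,-0.0,-0.0]
[-186.5,2.0,-0.7,0.0,-0.0,-0.0]
[[251.99947559 237.11471374]]
[[234.94460691 246.80872089]]
[[283.5894083  219.16611831]]
```

View pics/a3.png

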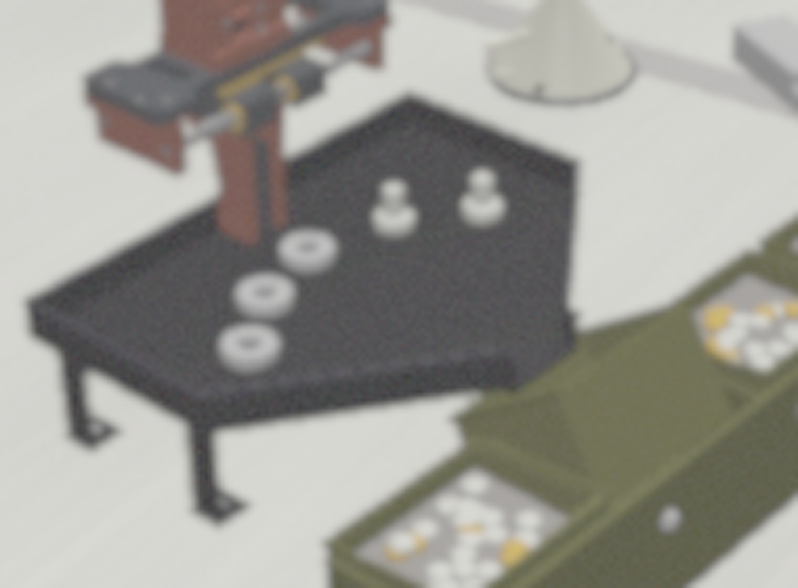

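```bash
python3 - <<'E'
from h import *
s=cur()[0]; 
im=imaging.get_image("scene")[:,:,::-1]
x0,y0,x1,y1=240,190,310,260
a=cv2.resize(im[y0:y1,x0:x1],None,fx=8.5,fy=8.5,interpolation=cv2.INTER_CUBIC)
a=(255*(a/255.)**.45).astype(np.uint8)
for x,y in((10,-6),(10,6),(10,-19.5),(10,19.5),(-10,-19.5)):
  for dz in(0,.03):
    q=w2p(s["ee_pos"])+[x,y];p=(proj("scene",np.r_[p2w(*q),s["ee_pos"][2]+dz])-[x0,y0]+.5)*8.5
    cv2.circle(a,tuple(int(v) for v in p[0]),4,(0,255,255) if abs(y)>10 else (0,255,0),-1)
cv2.imwrite("pics/a4.png",a)
E
```

```text
(no output)
```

View pics/a4.png

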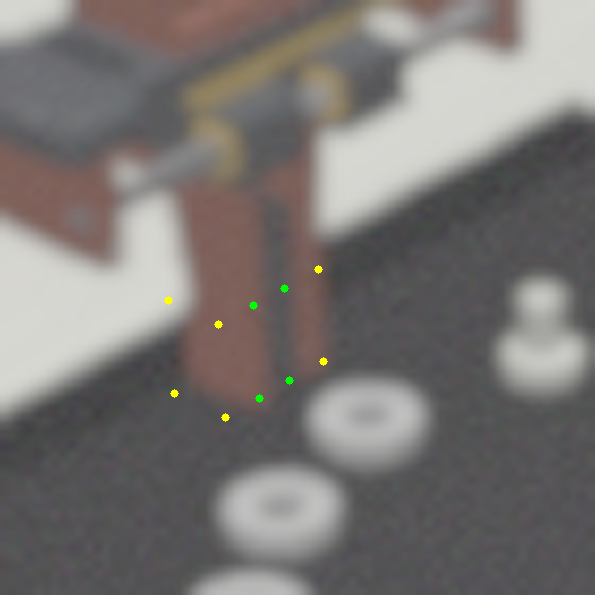

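Call:
jog_arm(
  plan=[
    [-10,1,0,0,0,0],
    [-20,1,0,0,0,0],
    [-30,1,0,0,0,0],
    [-42,1,0,0,0,0],
    [-54,1.5,0,0,0,0],
    [-66,1.5,0,0,0,0],
    [-78,2,0,0,0,0],
    [-90,2,0,0,0,0],
    [-100,2,0,0,0,0],
    [-108,2,0,0,0,0],
  ],
)

```text
time: 3.92
ee_pos: [0.5342, -0.0431, 0.0746]
tcp_rot: [-0.168, -3.137, 0.0]
contact_force: [-0.8, 0.2, -0.4]
opening: 0.0118
```

```bash
python3 - <<'E'
from h import *
rows([(104,0,75,0)])
crop("scene","a5.png",210,180,400,320,4.2)
E
```

```text
t 3.925 pan [26.3 -0.3] z 0.0746 head -0.0 F [-0.8  0.2 -0.4] op 0.011803651686211447
[-77.7,0.3,-0.4,-0.0,-0.0,-0.0]
```

View pics/a5.png

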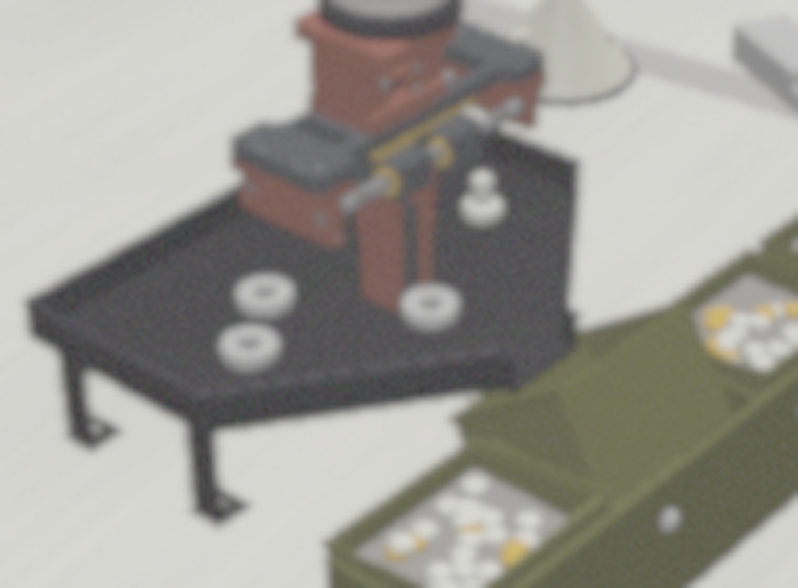

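The washer is nested at (430,305) in front of both fingertips. I'll push it out through the gate.

Call:
jog_arm(
  plan=[
    [-9,0,0,0,0,0],
    [-19,0,0,0,0,0],
    [-30,0,0,0,0,0],
    [-41,0,0,0,0,0],
    [-52,0,0,0,0,0],
    [-63,0,0,0,0,0],
    [-72,0,0,0,0,0],
    [-78,0,0,0,0,0],
    [-78,0,0,0,0,0],
    [-78,0,0,0,0,0],
  ],
)

```text
time: 5.22
ee_pos: [0.611, -0.0513, 0.0747]
tcp_rot: [-0.168, -3.137, -0.0]
contact_force: [-0.3, 0.1, 0.5]
opening: 0.0119
```

```bash
python3 - <<'E'
from h import *
rows([(104,0,75,0),(60,0,75,0)])
crop("scene","a6.png",210,180,400,320,4.2)
E
```

```text
t 5.225 pan [103.6  -0.3] z 0.0747 head -0.0 F [-0.3  0.1  0.5] op 0.01185543901039138
[-0.4,0.3,-0.3,0.0,-0.0,-0.0]
[43.6,0.3,-0.3,0.0,-0.0,-0.0]
```

View pics/a6.png

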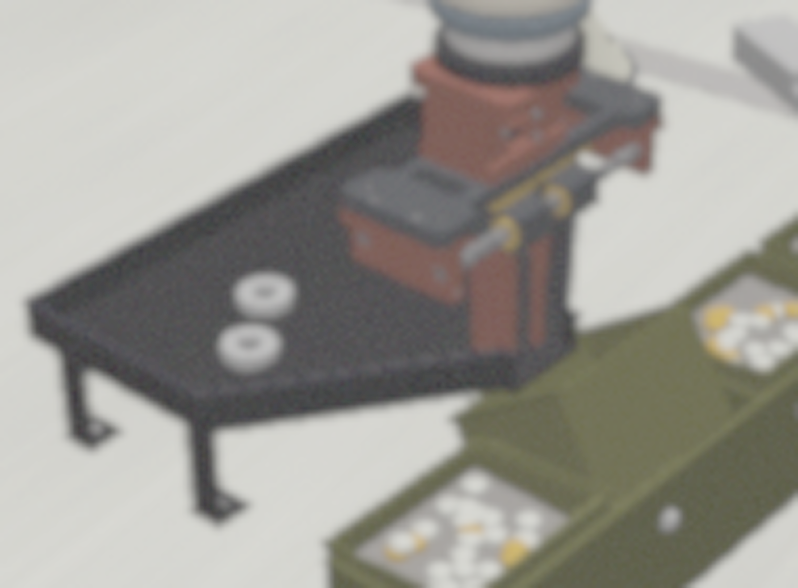

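Call:
jog_arm(
  plan=[
    [12,0,0,0,0,0],
    [30,0,-5,0,0,0],
    [45,0,-20,0,0,0],
    [65,0,-35,0,0,0],
    [95,15,-40,0,0,-5],
    [125,35,-40,0,0,-12],
    [150,50,-40,0,0,-22],
    [170,64,-40,0,0,-22],
    [170,64,-40,0,0,-22],
    [170,64,-40,0,0,-22],
  ],
)

```text
time: 6.52
ee_pos: [0.4491, 0.0301, 0.1149]
tcp_rot: [-0.433, 3.111, -0.001]
contact_force: [0.0, 0.5, 0.4]
opening: 0.0119
```

```bash
python3 - <<'E'
from h import *
rows([(-66,-64,110,21.8),(-66,-64,75,21.8)])
crop("top","b1.png",240,170,425,315,4.2)
crop("scene","b2.png",210,180,400,320,4.2)
E
```

```text
t 6.525 pan [-66.1  63.4] z 0.1149 head 22.0 F [0.  0.5 0.4] op 0.011895161651864375
[47.6,-118.2,4.9,-0.0,0.0,0.2]
[47.7,-118.1,39.9,-0.0,0.0,0.2]
```

View pics/b1.png

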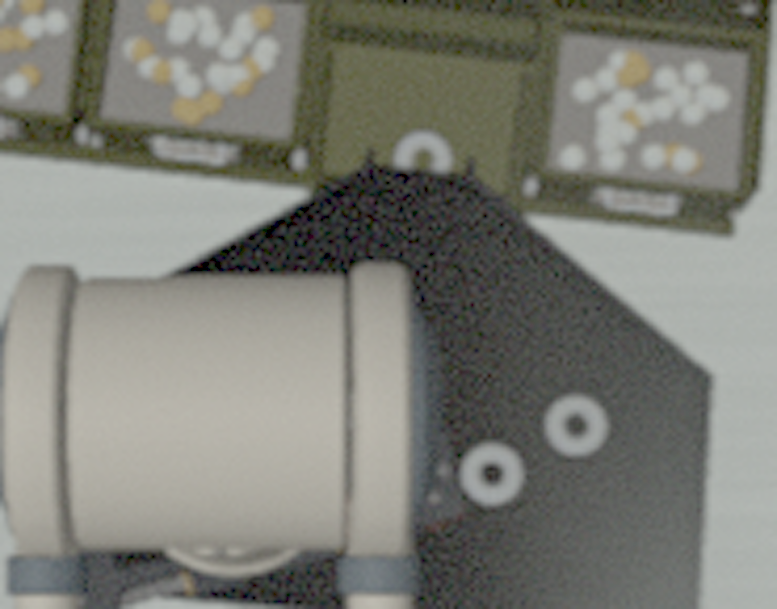

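View pics/b2.png

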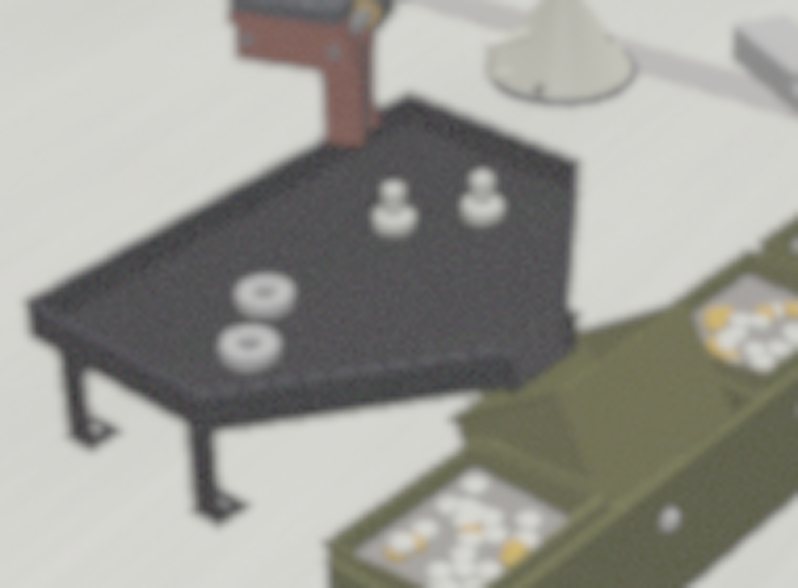

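Washer 1 shows in the bin at (423,155), partly behind the gate edge, and both rivets are undisturbed. My sideways sign was wrong, so the arm hangs over the wrong side. It's clear of everything, so I'll go to washer 2 from here.

Call:
jog_arm(
  plan=[
    [8,-20,0,0,0,0],
    [20,-50,0,0,0,0],
    [32,-80,0,0,0,0],
    [42,-105,0,0,0,0],
    [47.5,-118,5,0,0,0],
    [47.5,-118,15,0,0,0],
    [47.5,-118,25,0,0,0],
    [47.5,-118,35,0,0,0],
    [47.5,-118,40,0,0,0],
    [47.5,-118,40,0,0,0],
  ],
)

```text
time: 7.88
ee_pos: [0.4353, -0.0956, 0.0742]
tcp_rot: [0.434, -3.111, -0.001]
contact_force: [-0.2, -0.1, 0.2]
opening: 0.012
```

```bash
python3 - <<'E'
from h import *
d=np.array([np.cos(np.radians(21.8)),np.sin(np.radians(21.8))])
c=np.array([-27.2,-48.7])
# waypoints: washer centre along d, then curve to straight
wp=[]
for cx,cy,h in [(-20,-45.8,21.8),(0,-37.8,21.8),(20,-29.8,21.8),(40,-21.8,20),(60,-13.5,16),(75,-7.5,12)]:
    wp.append((cx-23.75*np.cos(np.radians(h)),cy-23.75*np.sin(np.radians(h)),75,h))
rows(wp)
crop("scene","b3.png",210,180,400,320,4.2)
E
```

```text
t 7.875 pan [-66.4 -63.1] z 0.0742 head 22.0 F [-0.2 -0.1  0.2] op 0.01204577552402305
[-25.7,-1.3,-0.8,0.0,-0.0,0.2]
[-47.2,-1.4,-0.8,0.0,-0.0,0.2]
[-68.8,-1.5,-0.8,0.0,-0.0,0.2]
[-90.3,-0.8,-0.9,0.0,-0.0,2.0]
[-112.1,1.1,-0.9,0.0,-0.0,6.0]
[-128.5,2.6,-0.9,0.0,-0.0,10.0]
```

View pics/b3.png

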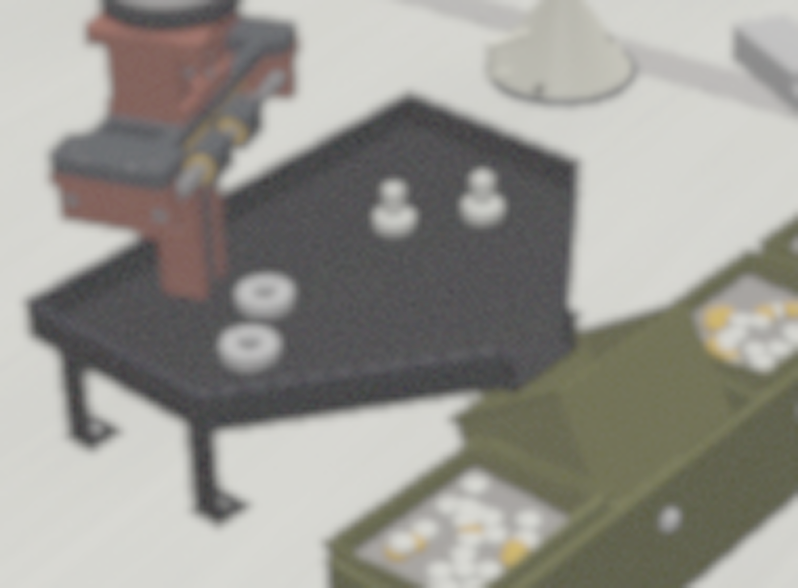

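Call:
jog_arm(
  plan=[
    [-8,-1,0,0,0,0],
    [-17,-1,0,0,0,0],
    [-27,-1.3,0,0,0,0],
    [-38,-1.4,0,0,0,0],
    [-49,-1.4,0,0,0,0],
    [-60,-1.5,0,0,0,0],
    [-71,-1.5,0,0,0,0],
    [-81,-1.2,0,0,0,1],
    [-90,-0.8,0,0,0,2],
    [-98,0,0,0,0,3.5],
  ],
)

```text
time: 9.18
ee_pos: [0.5303, -0.0691, 0.0747]
tcp_rot: [0.335, -3.124, -0.0]
contact_force: [-0.5, 0.9, 0.1]
opening: 0.0119
```

```bash
python3 - <<'E'
from h import *
wp=[]
for cx,cy,h in [(58,-14,17),(68,-10.2,14),(78,-6.8,11),(88,-4,8),(98,-2,5),(108,-0.8,2),(118,0,0),(127.5,0,0)]:
    wp.append((cx-23.75*np.cos(np.radians(h)),cy-23.75*np.sin(np.radians(h)),75,h))
rows(wp)
crop("scene","b4.png",210,180,400,320,4.2)
E
```

```text
t 9.175 pan [ 25.3 -26.5] z 0.0747 head 18.4 F [-0.5  0.9  0.1] op 0.011870694102340599
[-11.3,2.1,-0.3,0.0,-0.0,1.4]
[-22.0,3.8,-0.3,0.0,-0.0,4.4]
[-32.7,5.1,-0.3,0.0,-0.0,7.4]
[-43.3,5.9,-0.3,0.0,-0.0,10.4]
[-53.7,5.8,-0.3,0.0,-0.0,13.4]
[-63.9,5.0,-0.3,0.0,-0.0,16.4]
[-73.8,3.4,-0.3,0.0,-0.0,18.4]
[-82.9,0.4,-0.3,0.0,-0.0,18.4]
```

View pics/b4.png

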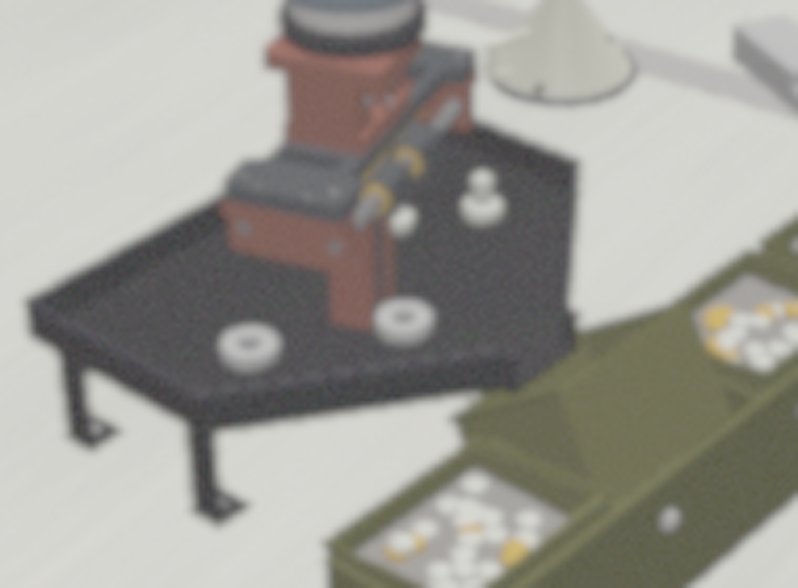

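Call:
jog_arm(
  plan=[
    [-11,2,0,0,0,1.4],
    [-22,3.8,0,0,0,4.4],
    [-33,5.1,0,0,0,7.4],
    [-43,5.9,0,0,0,10.4],
    [-54,5.8,0,0,0,13.4],
    [-64,5,0,0,0,16.4],
    [-74,3.4,0,0,0,18.4],
    [-83,0.4,0,0,0,18.4],
    [-83,0.4,0,0,0,18.4],
    [-83,0.4,0,0,0,18.4],
  ],
)

```text
time: 10.48
ee_pos: [0.6106, -0.0511, 0.0746]
tcp_rot: [-0.165, -3.137, -0.0]
contact_force: [-0.6, -0.2, -0.3]
opening: 0.0117
```

```bash
python3 - <<'E'
from h import *
h=43.6;d=np.array([np.cos(np.radians(h)),np.sin(np.radians(h))])
b=np.array([1.5,-88.6])-42*d;print(b)
rows([(60,0,80,0),(40,0,110,0),(b[0],b[1],110,h)])
crop("scene","b5.png",210,180,400,320,4.2)
E
```

```text
[ -28.91521818 -117.56402084]
t 10.475 pan [ 1.032e+02 -1.000e-01] z 0.0746 head 0.1 F [-0.6 -0.2 -0.3] op 0.011735457323715096
[43.2,0.2,-5.4,-0.0,-0.0,0.1]
[63.2,0.2,-35.4,-0.0,-0.0,0.1]
[132.3,-117.3,-35.3,0.0,-0.0,-43.5]
```

View pics/b5.png

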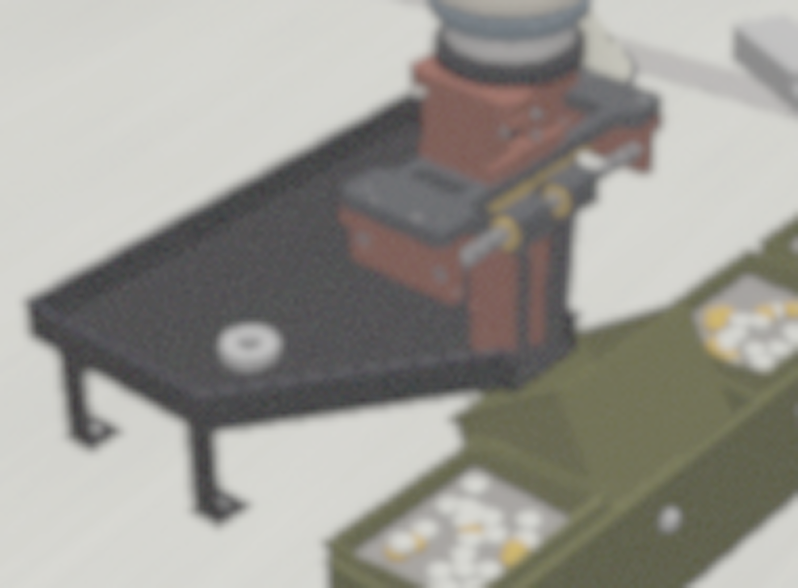

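Call:
jog_arm(
  plan=[
    [12,0,0,0,0,0],
    [30,0,-4,0,0,0],
    [45,0,-18,0,0,0],
    [65,-5,-35,0,0,-6],
    [85,-25,-35,0,0,-15],
    [105,-50,-35,0,0,-25],
    [120,-80,-35,0,0,-34],
    [129,-105,-35,0,0,-43.5],
    [132,-117,-35,0,0,-43.5],
    [132,-117,-35,0,0,-43.5],
  ],
)

```text
time: 11.78
ee_pos: [0.4669, -0.1537, 0.1098]
tcp_rot: [-1.002, 2.977, 0.0]
contact_force: [0.1, -0.6, 0.7]
opening: 0.0116
```

```bash
python3 - <<'E'
from h import *
h=43.6;d=np.array([np.cos(np.radians(h)),np.sin(np.radians(h))])
b=np.array([1.5,-88.6])-42*d
rows([(b[0],b[1],75,h)])
crop("top","c1.png",240,170,425,315,4.2)
E
```

```text
t 11.775 pan [ -28.8 -117.5] z 0.1098 head 43.3 F [ 0.1 -0.6  0.7] op 0.011551329211582322
[0.2,0.0,34.8,-0.0,0.0,-0.3]
```

View pics/c1.png

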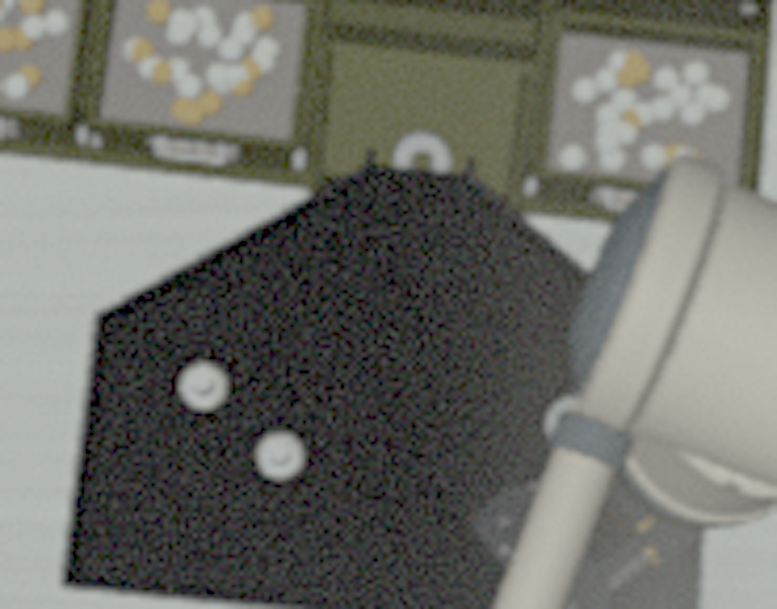

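```bash
python3 - <<'E'
from h import *
ims=[cv2.imread("pics/b1.png"),cv2.imread("pics/c1.png")]
a=np.hstack([cv2.resize(i[90:200,330:510],None,fx=2.2,fy=3*2.2/3) for i in ims]);cv2.imwrite("pics/c2.png",a);print(a.shape)
e=np.array([p2w(120,0)]);g=(proj("top",np.r_[e[0],.072])-[240,170]+.5)*4.2;print("gate",g)
for x,y,z in((140,0,26),(136,0,33),(132,0,76)):print((proj("top",np.r_[p2w(x,y),z/1e3])-[240,170]+.5)*4.2,(proj("top",np.r_[p2w(x,y+15),z/1e3])-[240,170]+.5)*4.2)
E
```

```text
(242, 792, 3)
gate [[419.70131603 183.70323732]]
[[419.3175501  170.23536989]] [[391.53086112 167.55260691]]
[[419.21212807 173.9301306 ]] [[391.23377079 171.22798375]]
[[422.15000302 159.17236251]] [[393.04887966 156.36558994]]
```

View pics/c2.png

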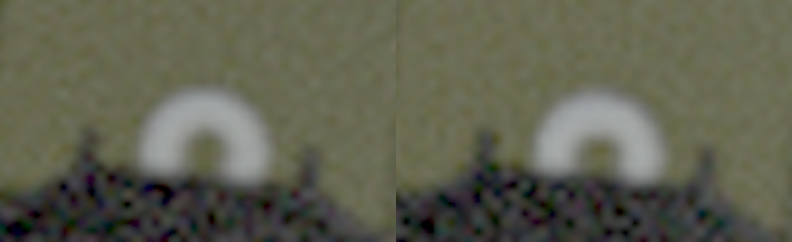

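```bash
python3 - <<'E'
from h import *
crop("scene","c3.png",280,220,360,280,9.5)
crop("scene","c4.png",210,180,400,320,4.2)
print(w2p(atz("top",np.array([[423,172]])/4.2-.5+[240,170],.072)[0]))
E
```

```text
[126.37135267  -1.12743992]
```

View pics/c3.png

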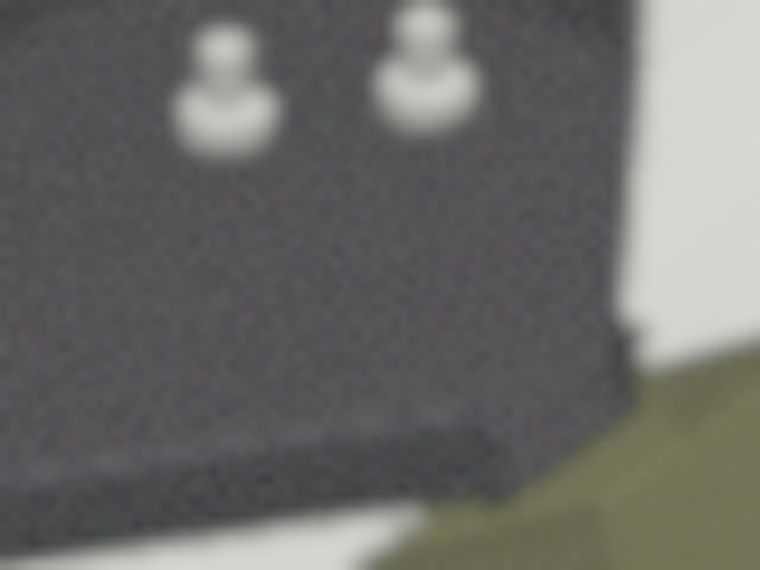

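View pics/c4.png

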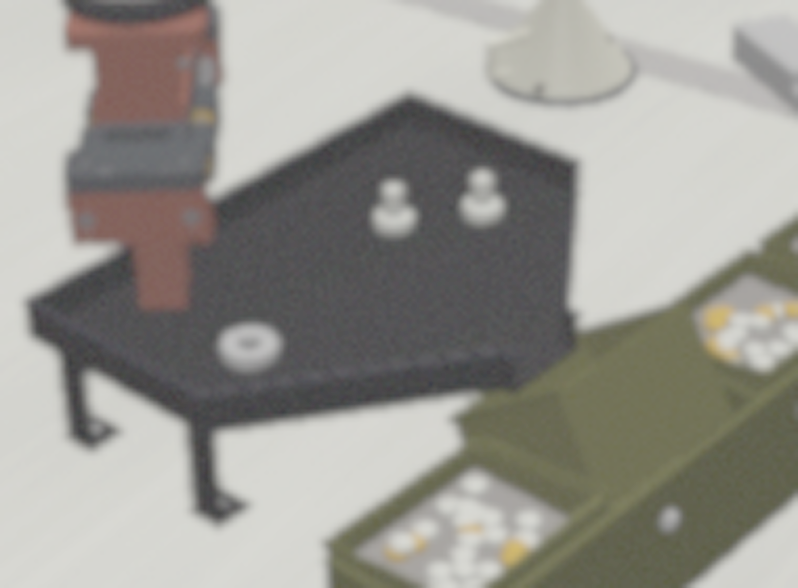

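The pan floor around the gate is empty and nothing hangs over the edge, so both washers are in the bin, apparently stacked. Next is washer 3.

Call:
jog_arm(
  plan=[
    [0,0,12,0,0,0],
    [0,0,24,0,0,0],
    [0,0,32,0,0,0],
    [0,0,35,0,0,0],
    [0,0,35,0,0,0],
  ],
)

```text
time: 12.55
ee_pos: [0.4671, -0.1535, 0.0745]
tcp_rot: [1.008, -2.975, -0.0]
contact_force: [-0.7, -0.1, 0.1]
opening: 0.0117
```

```bash
python3 - <<'E'
from h import *
wp=[]
for cx,cy,h in [(5,-85.3,43.6),(12,-78.6,43.6),(20,-71,43.6),(28,-63.4,43.6),(36,-55.8,43.6),(44,-48.2,43.),(52,-40.7,42),(60,-33.3,40),(67,-27,38)]:
    wp.append((cx-23.75*np.cos(np.radians(h)),cy-23.75*np.sin(np.radians(h)),75,h))
rows(wp)
crop("scene","c5.png",210,180,400,320,4.2)
E
```

```text
t 12.55 pan [ -28.5 -117.2] z 0.0745 head 43.6 F [-0.7 -0.1  0.1] op 0.011674662575964773
[-22.6,0.0,-0.5,0.0,-0.0,-0.0]
[-32.3,0.0,-0.5,0.0,-0.0,-0.0]
[-43.3,0.0,-0.5,0.0,-0.0,-0.0]
[-54.3,0.0,-0.5,0.0,-0.0,-0.0]
[-65.4,0.0,-0.5,0.0,-0.0,-0.0]
[-76.4,0.3,-0.5,0.0,-0.0,0.6]
[-87.4,0.6,-0.5,0.0,-0.0,1.6]
[-98.3,1.3,-0.5,0.0,-0.0,3.6]
[-107.8,1.8,-0.5,0.0,-0.0,5.6]
```

View pics/c5.png

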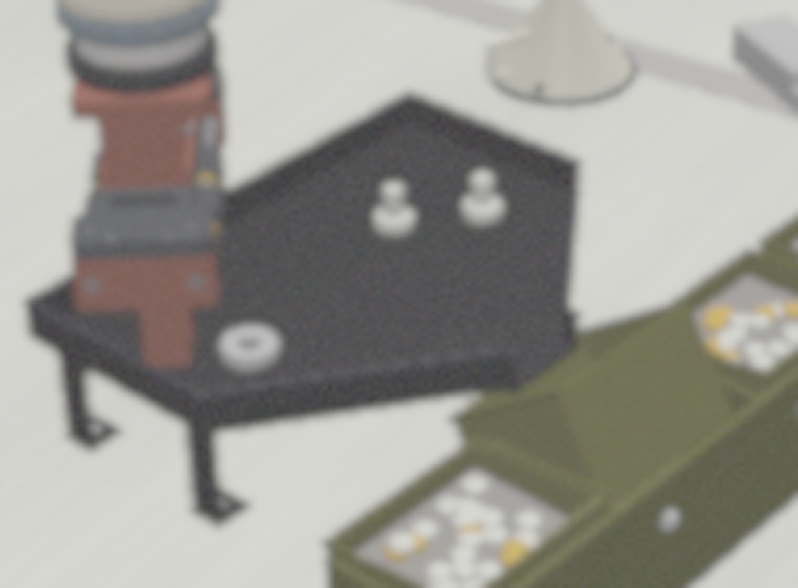

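```bash
python3 - <<'E'
from h import *
s,M,hd=cur()
im=imaging.get_image("scene")[:,:,::-1]
x0,y0,x1,y1=230,240,290,285
f=12
a=cv2.resize(im[y0:y1,x0:x1],None,fx=f,fy=f,interpolation=cv2.INTER_CUBIC)
a=(255*(a/255.)**.45).astype(np.uint8)
d=np.array([np.cos(np.radians(hd)),np.sin(np.radians(hd))]);n=np.array([-d[1],d[0]])
c=w2p(s["ee_pos"])
def dot(q,z,col):
    p=(proj("scene",np.r_[p2w(*q),z])-[x0,y0]+.5)*f;cv2.circle(a,tuple(int(v) for v in p[0]),4,col,-1)
for x,y in((10,-6),(10,6),(10,-19.5),(10,19.5),(-10,-19.5)):
    dot(c+x*d+y*n,s["ee_pos"][2],(0,255,255) if abs(y)>10 else (0,255,0))
for t in np.linspace(0,6.28,40): dot(np.array([1.5,-88.6])+15*np.array([np.cos(t),np.sin(t)]),.08,(0,0,255))
for t in (20,30,42,60):dot(c+t*d,.08,(255,0,0))
cv2.imwrite("pics/c6.png",a)
E
```

```text
(no output)
```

View pics/c6.png

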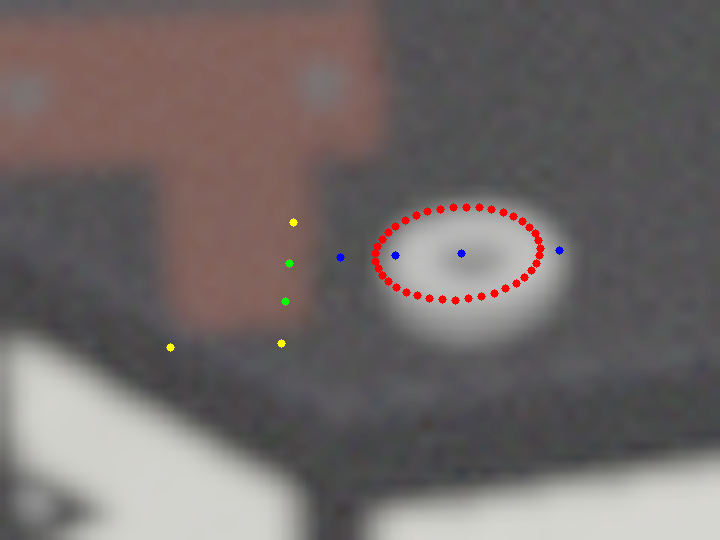

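Call:
jog_arm(
  plan=[
    [-8,0,0,0,0,0],
    [-15,0,0,0,0,0],
    [-22,0,0,0,0,0],
    [-30,0,0,0,0,0],
    [-38,0,0,0,0,0],
    [-46,0,0,0,0,0],
    [-54,0,0,0,0,0],
  ],
)

```text
time: 13.52
ee_pos: [0.5105, -0.1203, 0.0747]
tcp_rot: [1.009, -2.975, -0.0]
contact_force: [-0.6, -0.1, -0.1]
opening: 0.0119
```

```bash
python3 - <<'E'
from h import *
wp=[]
for cx,cy,h in [(36,-56,43.),(44,-48.6,42),(52,-41.4,40),(60,-34.6,38),(68,-28.2,35),(76,-22,32)]:
    wp.append((cx-23.75*np.cos(np.radians(h)),cy-23.75*np.sin(np.radians(h)),75,h))
rows(wp)
crop("scene","c7.png",210,180,400,320,4.2)
E
```

```text
t 13.525 pan [ 11.  -79.6] z 0.0747 head 43.6 F [-0.6 -0.1 -0.1] op 0.011934962076581037
[-10.6,0.1,-0.3,0.0,-0.0,0.6]
[-21.5,0.4,-0.3,0.0,-0.0,1.6]
[-32.3,0.9,-0.3,0.0,-0.0,3.6]
[-42.9,1.2,-0.3,0.0,-0.0,5.6]
[-53.2,1.5,-0.3,0.0,-0.0,8.6]
[-63.5,1.7,-0.3,0.0,-0.0,11.6]
```

View pics/c7.png

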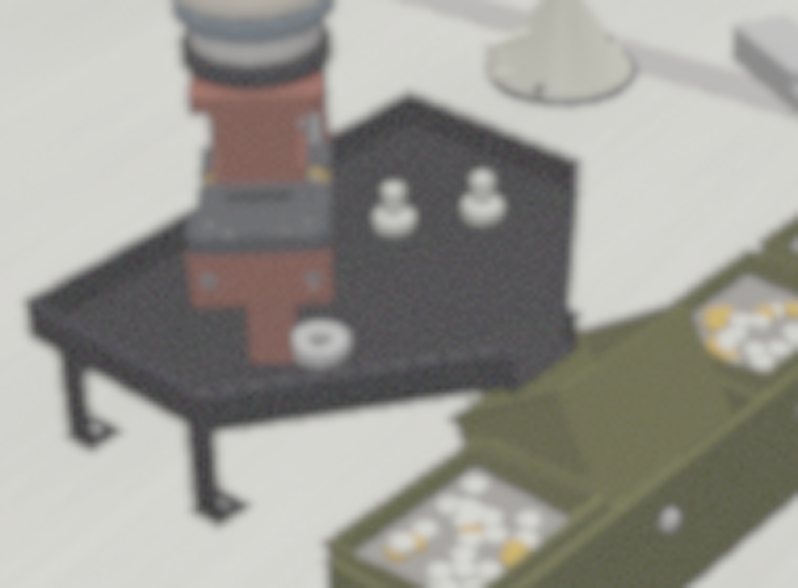

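Call:
jog_arm(
  plan=[
    [-10,0,0,0,0,0.6],
    [-20,0.4,0,0,0,1.6],
    [-30,0.8,0,0,0,3.2],
    [-40,1.2,0,0,0,5],
    [-50,1.4,0,0,0,7.6],
    [-58,1.6,0,0,0,10],
  ],
)

```text
time: 14.32
ee_pos: [0.5557, -0.0835, 0.0747]
tcp_rot: [-0.743, 3.053, 0.0]
contact_force: [0.2, -0.2, 0.3]
opening: 0.012
```

```bash
python3 - <<'E'
from h import *
wp=[]
for cx,cy,h in [(76,-21.5,31),(82,-17,28),(88,-13,25),(94,-9.4,21),(100,-6.3,16.5),(106,-3.9,12),(112,-2.2,7),(118,-1,3),(126,-.7,0),(132,-.7,0)]:
    wp.append((cx-23.75*np.cos(np.radians(h)),cy-23.75*np.sin(np.radians(h)),75,h))
rows(wp)
crop("scene","c8.png",210,180,400,320,4.2)
E
```

```text
t 14.325 pan [ 52.1 -38.2] z 0.0747 head 33.5 F [ 0.2 -0.2  0.3] op 0.011973786253644954
[-5.4,1.8,-0.3,0.0,0.0,2.5]
[-13.0,3.4,-0.3,0.0,0.0,5.5]
[-20.4,4.7,-0.3,0.0,0.0,8.5]
[-27.7,6.0,-0.3,0.0,0.0,12.5]
[-34.9,7.1,-0.3,0.0,0.0,17.0]
[-41.8,7.6,-0.3,0.0,0.0,21.5]
[-48.6,7.6,-0.3,0.0,0.0,26.5]
[-55.0,6.7,-0.3,0.0,0.0,30.5]
[-62.5,3.6,-0.3,0.0,0.0,33.5]
[-67.5,0.3,-0.3,0.0,0.0,33.5]
```

View pics/c8.png

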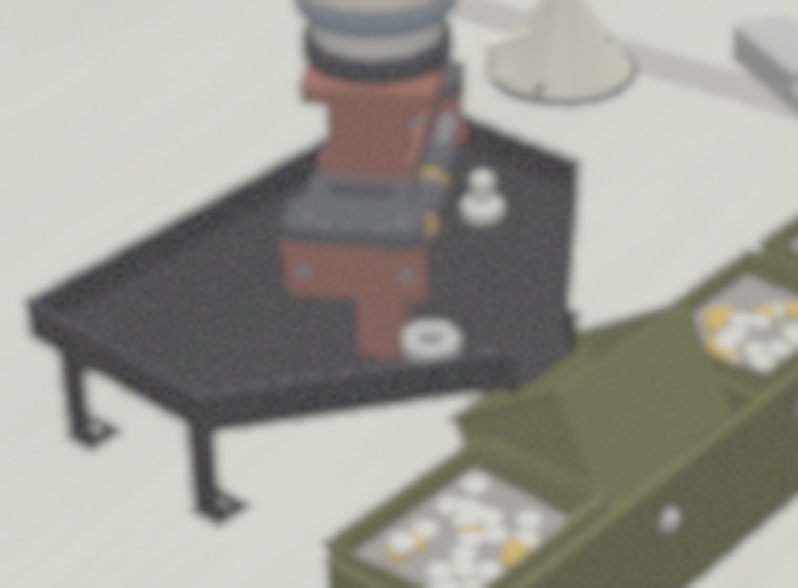

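Call:
jog_arm(
  plan=[
    [-6,1.8,0,0,0,2.5],
    [-13,3.4,0,0,0,5.5],
    [-20.4,4.7,0,0,0,8.5],
    [-27.7,6,0,0,0,12.5],
    [-35,7,0,0,0,17],
    [-42,7.6,0,0,0,21.5],
    [-48.6,7.6,0,0,0,26.5],
    [-55,6.7,0,0,0,30.5],
    [-62.5,3.6,0,0,0,33.5],
    [-67.5,0.3,0,0,0,33.5],
  ],
)

```text
time: 15.62
ee_pos: [0.6152, -0.0525, 0.0746]
tcp_rot: [-0.164, -3.137, -0.0]
contact_force: [0.1, 0.3, 0.5]
opening: 0.0121
```

Call:
jog_arm(
  plan=[
    [0,0,0,0,0,0],
    [0,0,0,0,0,0],
  ],
)

```text
time: 15.88
ee_pos: [0.6148, -0.0528, 0.0747]
tcp_rot: [-0.165, -3.137, -0.0]
contact_force: [1.0, 0.0, 0.9]
opening: 0.0118
```

```bash
python3 - <<'E'
from h import *
rows([(60,0,80,0),(-75,0,130,0)])
crop("scene","c9.png",210,180,400,320,4.2)
E
```

```text
t 15.875 pan [107.5  -1.3] z 0.0747 head 0.1 F [1.  0.  0.9] op 0.01181660462341303
[47.5,1.4,-5.3,0.0,-0.0,0.1]
[182.5,1.7,-55.3,0.0,-0.0,0.1]
```

View pics/c9.png

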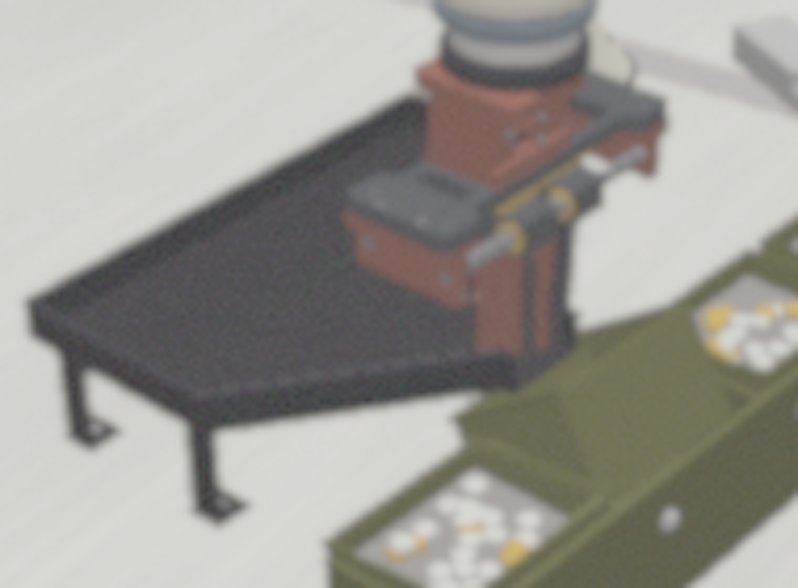

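Nothing is left in front of the fingers. I'll retreat up and back, then look from both cameras.

Call:
jog_arm(
  plan=[
    [12,0,0,0,0,0],
    [30,0,-4,0,0,0],
    [50,0,-20,0,0,0],
    [80,0,-40,0,0,0],
    [110,0,-70,0,0,0],
    [150,0,-100,0,0,0],
    [185,0,-120,0,0,0],
    [200,0,-130,0,0,0],
    [200,0,-130,0,0,0],
  ],
)

```text
time: 17.05
ee_pos: [0.4155, -0.0317, 0.2061]
tcp_rot: [0.165, 3.134, -0.001]
contact_force: [0.4, 0.4, -0.1]
opening: 0.0117
```

```bash
python3 - <<'E'
from h import *
rows([])
crop("scene","d1.png",210,180,400,320,4.2)
crop("top","d2.png",240,170,425,315,4.2)
crop("top","d3.png",300,180,385,240,9)
E
```

```text
t 17.05 pan [-92.9  -1.6] z 0.2061 head 0.1 F [ 0.4  0.4 -0.1] op 0.011738860038347862
```

View pics/d1.png

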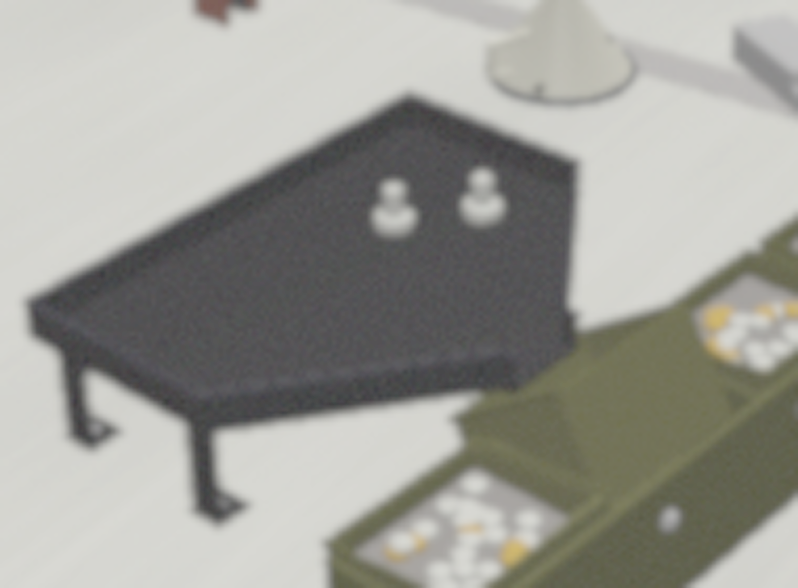

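View pics/d2.png

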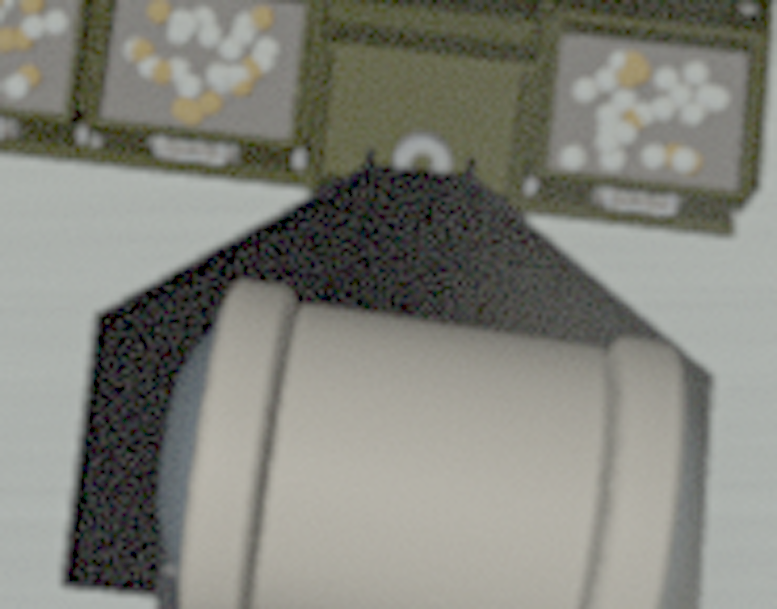

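View pics/d3.png

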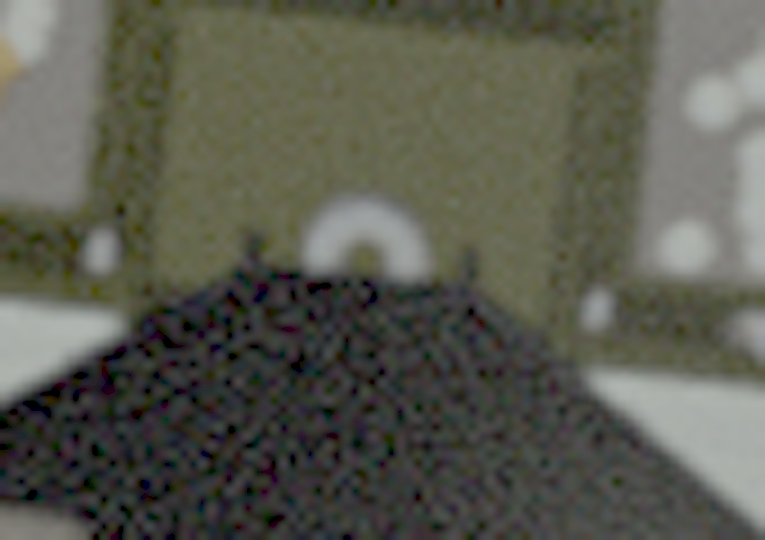

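```bash
python3 - <<'E'
from h import *
a=imaging.get_image("scene")[:,:,::-1];cv2.imwrite("pics/e1.png",a)
b=imaging.get_image("top")[:,:,::-1]
for n,x in(("scene",a),("top",b)):
    d=cv2.GaussianBlur(cv2.absdiff(x,cv2.imread(f"pics/{n}0.png")),(5,5),0).max(2)>14
    k,_,st,_=cv2.connectedComponentsWithStats(d.astype(np.uint8));print(n,[s.tolist() for s in st[1:] if s[4]>8])
E
```

```text
scene [[87, 0, 228, 191, 23419], [321, 0, 29, 28, 376], [304, 32, 58, 71, 2033], [261, 234, 30, 35, 510]]
top [[333, 201, 15, 11, 116], [261, 235, 143, 245, 20691], [0, 434, 9, 18, 110]]
```

View pics/e1.png

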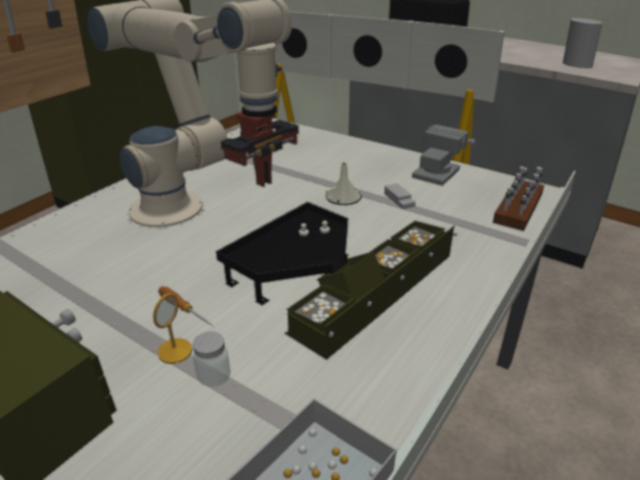

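The full view shows only the arm and the washers changed. The rivets at (304,229) and (325,226) and all the bystanders are where they started. The top view's only other change is the washers in the bin at (340,206). I'm handing the job in.

```bash
python3 - <<'E'
from h import *
print(order.close_job(), arm.read_state()["time"])
E
```

```text
the job is handed in; nothing more can be done
the job is handed in; nothing more can be done
```

I pushed the three washers out through the gate one at a time with the fingertips 12 mm apart. I lifted nothing, and handed the job in at about 17 s, with the arm clear of everything.

- **Pan and bystanders:** the final pictures show no washers in the pan. Both rivets stand where they started, and comparing before and after shows no movement among the other things on the bench. Measured forces stayed around 1 N.
- **Washers in the bin:** the pan edge partly hides that spot, so the top camera shows only one washer ring. I conclude all three are there, stacked. After each push the washer was gone from the pan, none hung on the edge, and none was visible on the bench.
- **Disagreement:** the gate edge measured about 6 mm further out than my fit of the pan, so I pushed the third washer about 5 mm further. I also moved sideways the wrong way once, above the rivets, without touching anything.

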